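# Unlatch the index plunger and take the control-unit carrier out of its fixture

## Robot

A 6-joint arm with a two-finger parallel gripper is mounted at the origin on the work surface. World frame = base frame: x ahead of the robot, y to its left, z up, the work surface at z = 0. Lengths are in m, angles in rad, forces in N, time in s.
With the tool pointing down it reaches from about 0.25 to 0.8 m from the base axis. Payload 8.5 kg.
Tool frame: the origin (TCP) lies at the very end of the fingers, on their centre line; the grasp point (between the pads) lies 19 mm behind it (r.tcp_to_grasp is the distance from the TCP to the grasp point, in m); z points along the fingers, y is the line along which they close (so a half turn about z gives the same grasp; the last joint's range is limited). The gripper opens to 85 mm and grips with 20 to 120 N. Pads are 22 mm wide; open, the fingers measure 114 mm over their backs; the gripper's body (76 mm by 85 mm) begins 54 mm behind the grasp point. The pads swing forward as they close: fully open they stand 13 mm farther back than shut.
Start: joints at [1.136, 0.238, -0.013, 1.319, 0, 1.571], TCP at [0.221, 0.476, 0.231] pointing down, gripper open.
Joint ranges: [-2.66, 2.66], [-1.03, 1.9], [-1.14, 1.46], [-1.82, 2.27], [-1.45, 1.34], [-3.14, 3.14]. Speed limits (rad/s): [2.22, 2.22, 2.79, 3.14, 3.14, 3.14].

## Interface

Orientations are given as a rotation vector (axis times angle).
In Python, from workcell import r gives the robot as it stands.
- The arm moves only by the shell command python3 -m jog 'ROWS' [OPENING] [FORCE]. ROWS is JSON, a list of rows, each a list of 2 entries, a list of its own where there are three numbers: the shift along the tool's x, y, z in units of 25 mm (1.0 is 25 mm), then the turn, a rotation vector about the tool's x, y, z in units of 6 degrees (1.0 is 6 degrees). In form: [[[dx, dy, dz], [rx, ry, rz]], ...]. A call has 1 to 20 rows; each row shifts and turns the commanded pose from where the row before left it, along the tool's axes as they then stand; what a row does not reach is not made up. A row lasts 1/12 s, in which the tool goes at most 41.7 mm and 7.16 degrees, less where a joint would pass 70% of its speed; a pose out of reach is approached as far as the arm can. A call is refused whole if a number of a shift passes 1 or a number of a turn 1, either way. A call with a gripper value outside its range is refused whole. OPENING is the gripper command: -1 is shut, 1 is fully open, values between are in proportion, set as the call begins (- or left out, the last holds). The fingers move at their own pace and stop on an object; FORCE is the grip in N (left out, the last holds). Time passes only in rows, so rows that do not move let the fingers close. It gives the time, the measured TCP pose, the force, the opening and the grip force at its end, in the units of the state.
- r.state(): the state, without advancing time (a new reading comes with each control period).
- r.grab_frame(name): name is "side" or "top" or "wrist"; returns (picture, depth): 400x640x3 uint8, red, green, blue; 400x640 float32, m along the optical axis (not along the pixel's ray), 0 where there is no reading.
- r.camera_params(name): a dict with "intrinsics" (3x3 intrinsics, pixels), "eye" and "attitude" of the camera in the world. Camera axes: x right, y up, looking along -z (the intrinsics and any distortion apply to the point x, -y, -z); pixel columns grow to the right and rows downward; lengths in m; the calibration is good to about 2 mm. The wrist camera is an equidistant fisheye: a pixel r from the principal point sees the ray r / f radians off the axis. A picture is of the moment at which its call begins: read the wrist's pose just before it. camera_params takes no time and is no camera call; for the wrist camera it gives the pose at the moment of the call.
- r.finish_job(): hands the job in; it is judged then, once.
The state is a dict: "clock": time; "qpos": joint angles; "qd": joint speeds; "joint_torque": joint torques, N m; "tool_pos": TCP position; "tcp_rot": TCP orientation; "force": force on the tool from outside, world axes, zero at the start; "wrist_torque": the same for the moment, N m; "finger_gap": opening from 0.0 (shut) to 1.0 (fully open); "gripper_force": force on a finger pad.
Only numpy, scipy, OpenCV 4.12 (cv2) and the standard library are available. Lean on these libraries where they do the work, as an engineer would, in place of code of your own. Each camera call takes 0.05 s, during which the arm holds its last target. There are 200 camera calls.

## Task

Free the control-unit carrier from the probing fixture: pull up the sprung T-handle plunger behind it and twist it a quarter turn so that it stays latched up by itself when you let go. Then draw the carrier out of the open front of the fixture and lay it gently, flat on its underside, in the shallow steel tray, lowering it all the way down before you let go. Leave the plunger latched up and do not disturb the loose things on the bench.

Things in the scene. Friction and masses are not known exactly. Their poses are not given: they have to be found in the camera images.
- fixture: Fixed aluminium base plate 250 x 150 x 12 mm (x -85 to +165 mm) with two low dark rails (x -80 to +90, top 22.5 mm) and a dark bridge at the +x end carrying the plunger, whose axis is at x +105, y 0 mm. Origin on the table, right below the carrier's origin when home; z up. The open mouth faces the fixture's -x, the only way out. Bridge top 42 mm, slotted steel collar top 60 mm above the table.
- claw (a point): Middle of the bottom of the left (+y) aluminium claw, at fixture x 35, y 51, z 22.5 mm. The two claws (x 20 to 50 mm, top 31.5 mm above the table) overhang the carrier's long edges by 6 mm: it cannot be lifted until drawn 47 mm along the fixture's -x; 60 mm is ample. The carrier has 2 mm side play between the rails.
- tee (a point): Centre of the steel T-handle bar on the plunger: bar 64 mm long (x axis of this point), 14 mm wide (y), 22 mm tall (z). With the plunger down it is 95 mm above the table, on the plunger's axis, and the bar lies along the fixture's x. Free space beside and below the bar down to 62 mm above the table.
- plunger_pull (a joint): Pull of the plunger, m: 0 down (its 8 mm pin is in the hole of the carrier's tongue), 0.020 upper stop. Spring 5 N at rest, 10 N at the stop. A rib under the handle sits in a slot of the collar: below 0.015 it cannot turn (a few degrees of play). Pulled higher and turned, the rib rests on the collar and the plunger stays up at about 0.014, pin clear of the carrier.
- plunger_twist (a joint): Turn of the T-handle about the vertical, rad, positive counter-clockwise from above; 0 is in the slot, the stops are at +1.6 and -1.6. Either way latches; 0.8 or more is safe (1.3 is good). It turns with little friction.
- carrier: Loose, 0.3 to 0.6 kg: aluminium plate 130 (x) x 100 (y) x 8 mm with a black control unit and green board on top (to 33 mm), and a 40 mm wide tongue at +x, out to x +120 mm, with the pin hole at x +105. Origin: centre of the plate's underside, z up; whole length x -65 to +120, middle at x +27.5 mm. Home, its axes agree with the fixture's, its underside 12 mm above the table.
- bail (a point): Grip point on the carrier's steel handle bar, which runs along the carrier's x above the board: bar 110 mm long (carrier x -64 to +46 mm), 12 mm wide (y), 14 mm tall. This point lies on the bar at carrier x 0, y 0, 57 mm above the underside, near the centre of mass. Free beside the bar down to 34 mm above the underside.
- tray: Fixed shallow plain steel tray without dividers, 240 (x) x 150 (y) mm outside, 15 mm high, walls and floor 4 mm thick (inside 232 x 142 mm). Origin at the centre of its underside on the table, z up. The carrier fits only with its length along the tray's x (either way round).
- screwdriver: Loose bystander, a screwdriver about 180 mm long lying between fixture and tray.
- multimeter: Loose bystander, grey meter 170 x 85 x 34 mm, origin under its centre.
- spool: Loose bystander, metal spool of 64 mm diameter, 50 mm high.
- flux_jar: Loose bystander, jar of 60 mm diameter, 60 mm high.
- ecu_cover: Loose bystander, finned aluminium cover 130 x 110 x 22 mm.
- brush: Loose bystander, a brush about 170 mm long.
Things that resemble listed ones, but are neither listed nor needed, are in the scene too. Leave any pink or purple look-alike of the carrier alone.

How it is judged:
By the outcome, as a careful person would: the job done as asked, in the order asked, and still so for the second after the job is handed in, with the robot touching nothing.
It also fails if it takes over 59 s, if anything falls off the work surface, if the arm or the gripper's body presses on something with over 40 N, if the wrist force passes 120 N, or if a joint passes its speed limit or range.

## Working session

There is one attempt and no reset: what is moved stays moved. The work goes in short steps, Python scripts to look and compute and a shell command to move; the robot and the scene stay as the last step left them, time stands still between calls to the robot, and variables do not carry over. Pictures are saved under pics/ and viewed, at most 10 in all, crops included, and the job is handed in when it is done.

```bash
ls; mkdir -p pics
python3 - <<'E'
from workcell import r
import cv2,numpy as np
s=r.state();print({k:np.round(v,3).tolist() for k,v in s.items()}, r.tcp_to_grasp)
for n in("top","side"):
    p,d=r.grab_frame(n);cv2.imwrite(f"pics/{n}0.png",p[:,:,::-1]);np.savez(f"pics/{n}0.npz",p=p,d=d)
    c=r.camera_params(n);print(n,{k:np.round(v,4).tolist() for k,v in c.items()})
E
```

```text
pics
{'clock': 0.0, 'qpos': [1.136, 0.239, -0.014, 1.319, 0.0, 1.571], 'qd': [-0.0, -0.001, -0.0, 0.001, -0.0, -0.001], 'joint_torque': [-0.0, -53.877, 34.644, 0.018, 0.0, 0.0], 'tool_pos': [0.221, 0.476, 0.231], 'tcp_rot': [-0.678, -3.067, 0.002], 'force': [-0.41, -0.623, -0.06], 'wrist_torque': [-0.002, 0.044, -0.003], 'gripper_force': 0.0, 'finger_gap': 1.0} 0.0187
top {'intrinsics': [[461.6095, 0.0, 318.4122], [0.0, 461.6095, 203.0424], [0.0, 0.0, 1.0]], 'eye': [0.2548, -0.0154, 1.3851], 'attitude': [0.1448, -0.1373, -1.5768]}
side {'intrinsics': [[451.6326, 0.0, 328.7818], [0.0, 451.6326, 203.5145], [0.0, 0.0, 1.0]], 'eye': [-0.1025, -0.7535, 1.2782], 'attitude': [0.6374, -0.218, -0.685]}
```

View pics/top0.png

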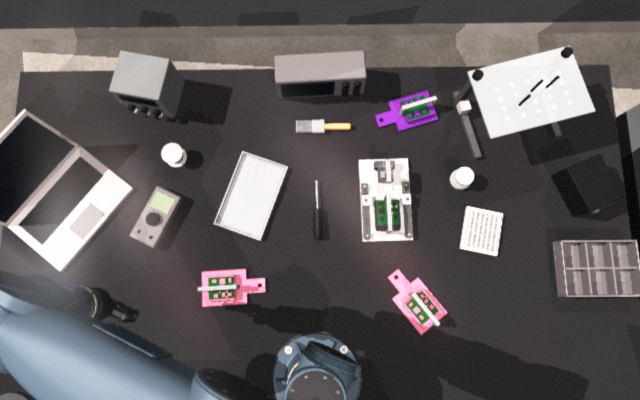

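View pics/side0.png

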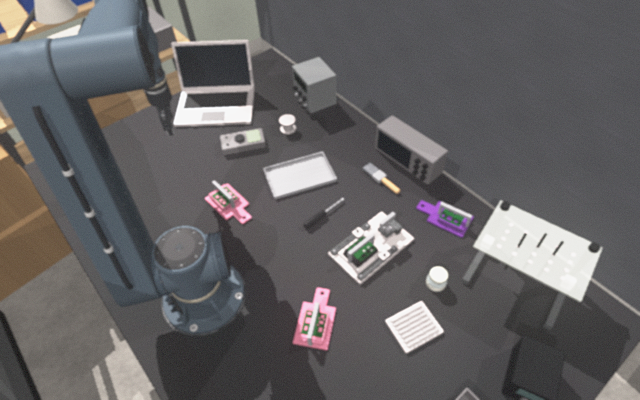

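The top picture shows these candidates for the carrier: the silver one in the fixture at (388,212), pink ones at (225,287) and (418,300), and a purple one at (410,110). I choose the one in the fixture, with the T-handle near (384,172). For the tray there is a plain one at (252,195) and a divided one at (597,268). I choose the plain one.

```bash
cat > h.py <<'E'
import numpy as np,cv2
from scipy.spatial.transform import Rotation as R
from workcell import r
def rays(c,uv):
    uv=np.atleast_2d(uv).astype(float);K=c["intrinsics"];K=np.array(K)
    x=(uv[:,0]-K[0,2])/K[0,0];y=(uv[:,1]-K[1,2])/K[1,1]
    return R.from_rotvec(c["attitude"]).apply(np.c_[x,-y,-np.ones(len(x))])
def onplane(c,uv,z):
    d=rays(c,uv);e=np.array(c["eye"]);return e+d*((z-e[2])/d[:,2])[:,None]
def cloud(c,d):
    h,w=d.shape;v,u=np.mgrid[:h,:w];uv=np.c_[u.ravel(),v.ravel()]
    return (np.array(c["eye"])+rays(c,uv)*d.reshape(-1,1)).reshape(h,w,3)
E
python3 - <<'E'
from h import *
c=r.camera_params("top");f=np.load("pics/top0.npz");p,d=f["p"],f["d"];P=cloud(c,d)
print("table z",np.median(P[240:260,310:340,2]), P[130:140,200:210,2].mean())
g=p.min(2)
for n,(u0,u1,v0,v1),z in(("fix",(352,420,148,250),.012),("tray",(205,300,145,245),.015)):
    m=np.zeros(g.shape,np.uint8);m[v0:v1,u0:u1]=(g[v0:v1,u0:u1]>95)*255
    m=cv2.morphologyEx(m,cv2.MORPH_CLOSE,np.ones((9,9)))
    k=max(cv2.findContours(m,0,2)[0],key=cv2.contourArea)
    w=onplane(c,k[:,0],z)[:,:2]
    (cx,cy),s,a=cv2.minAreaRect((w*1000).astype(np.float32));print(n,cx,cy,s,a,(cv2.boxPoints(((cx,cy),s,a))).round().tolist())
# high things in fixture
Q=P[148:250,352:420].reshape(-1,3)
for lo,hi in((.062,.085),(.085,.12)):
    q=Q[(Q[:,2]>lo)&(Q[:,2]<hi)]
    if len(q)<8:print(lo,len(q));continue
    (cx,cy),s,a=cv2.minAreaRect((q[:,:2]*1000).astype(np.float32));print(lo,len(q),np.median(q[:,2]),cx,cy,s,a)
a=p[140:260,340:430,::-1];b=f=np.load("pics/side0.npz")["p"][195:295,315:430,::-1]
a=cv2.resize(a,(400,533),interpolation=2);b=cv2.resize(b,(400,348),interpolation=2);b=cv2.copyMakeBorder(b,0,185,0,0,0)
cv2.imwrite("pics/crop1.png",np.hstack([a,b]))
E
```

```text
table z 0.00019452301309397235 1.183839461969205e-05
fix 514.49755859375 -211.68014526367188 (257.5412902832031, 157.11764526367188) 1.2005163431167603 [[384.0, -136.0], [387.0, -293.0], [645.0, -288.0], [642.0, -130.0]]
tray 532.1316528320312 194.8668212890625 (154.84034729003906, 245.74095153808594) 70.01112365722656 [[390.0, 164.0], [621.0, 80.0], [674.0, 226.0], [443.0, 310.0]]
0.062 190 0.07522290300375889 497.39105224609375 -207.63938903808594 (29.182531356811523, 175.32994079589844) 88.40379333496094
0.085 129 0.10470478508324499 576.4517211914062 -210.84527587890625 (61.85866165161133, 14.903388977050781) 0.03332684189081192
```

View pics/crop1.png

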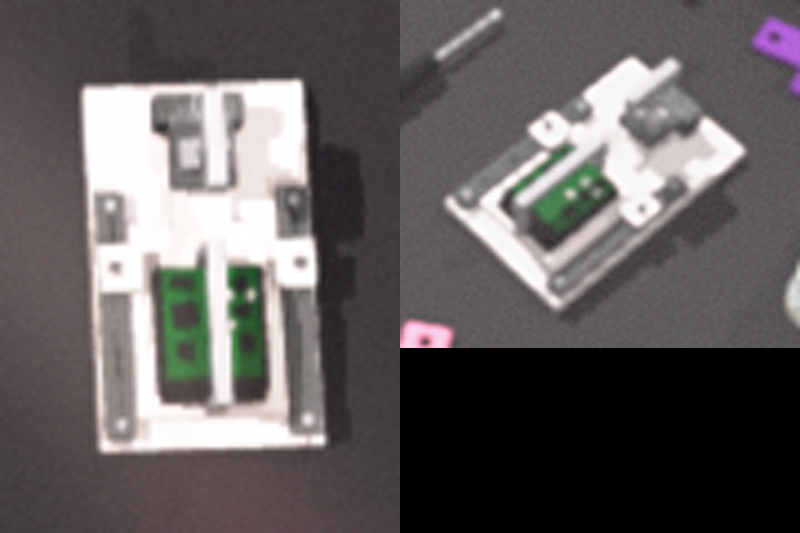

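The crop confirms the silver carrier with the green board under the claws, and the T-handle behind it on the far side. The fixture origin is about (474, -212) mm with yaw about 1°, and the tee is near (577, -211) mm at z about 95. The sizes match those given. I'll move now.

```bash
python3 -m jog '[[[0,0,0],[0,0,-0.87]],[[0,0,0],[0,0,-0.87]],[[0,0,0],[0,0,-0.87]],[[0,0,0],[0,0,-0.87]],[[0,0,0],[0,0,-0.87]],[[-0.5,-0.98,0],[0,0,0]],[[-0.5,-0.98,0],[0,0,0]],[[-0.5,-0.98,0],[0,0,0]],[[-0.5,-0.98,0],[0,0,0]],[[-0.5,-0.98,0],[0,0,0]],[[-0.5,-0.98,0],[0,0,0]],[[-0.5,-0.98,0],[0,0,0]],[[-0.5,-0.98,0],[0,0,0]],[[-0.5,-0.98,0],[0,0,0]],[[-0.5,-0.98,0],[0,0,0]],[[-0.5,-0.98,0],[0,0,0]],[[-0.5,-0.98,0],[0,0,0]],[[-0.5,-0.98,0],[0,0,0]],[[-0.5,-0.98,0],[0,0,0]],[[0,0,0],[0,0,0]]]' 1; python3 -c "
from workcell import r;print(r.state()['qpos'])"
```

```text
clock: 1.77
tool_pos: [0.4046, 0.1337, 0.2311]
tcp_rot: [-0.028, 3.141, -0.002]
force: [1.0, 0.9, -0.0]
finger_gap: 0.997
gripper_force: 0.0
[ 0.32013373  0.06898085 -0.22133776  1.28064247 -0.00137297  0.30255295]
```

```bash
python3 -m jog '[[[-0.45,-0.98,0],[0,0,0]],[[-0.45,-0.98,0],[0,0,0]],[[-0.45,-0.98,0],[0,0,0]],[[-0.45,-0.98,0],[0,0,0]],[[-0.45,-0.98,0],[0,0,0]],[[-0.45,-0.98,0],[0,0,0]],[[-0.45,-0.98,0],[0,0,0]],[[-0.45,-0.98,0],[0,0,0]],[[-0.45,-0.98,0],[0,0,0]],[[-0.45,-0.98,0],[0,0,0]],[[-0.45,-0.98,0],[0,0,0]],[[-0.45,-0.98,0],[0,0,0]],[[-0.45,-0.98,0],[0,0,0]],[[-0.45,-0.98,0],[0,0,0]],[[0,0,0],[0,0,0]],[[0,0,0],[0,0,0]]]'
python3 - <<'E'
from h import *
c=r.camera_params("wrist");p,d=r.grab_frame("wrist");np.savez("pics/w1.npz",p=p,d=d,**{k:np.array(v) for k,v in c.items()})
cv2.imwrite("pics/w1.png",p[:,:,::-1]);print(c)
E
```

```text
clock: 3.1
tool_pos: [0.5678, -0.2035, 0.2302]
tcp_rot: [0.03, -3.14, -0.001]
force: [-1.2, 0.7, 0.4]
finger_gap: 0.995
gripper_force: 0.0
{'intrinsics': array([[309.70691629,   0.        , 320.7948202 ],
       [  0.        , 309.70691629, 193.82703437],
       [  0.        ,   0.        ,   1.        ]]), 'eye': array([ 0.49912416, -0.2034264 ,  0.37305784]), 'attitude': array([-0.21065344, -0.2153356 ,  1.57862233])}
```

View pics/w1.png

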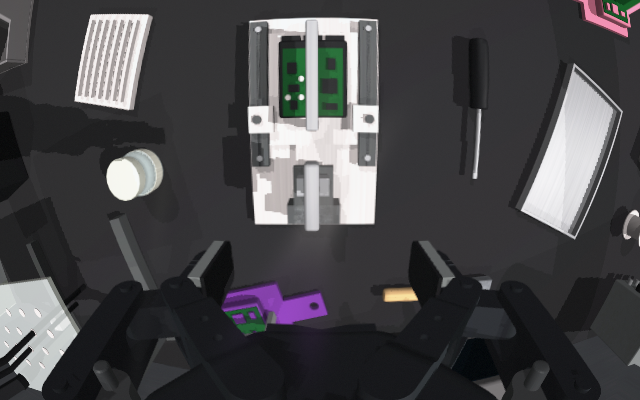

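The wrist view shows the tee bar from (312,163) to (312,230), the bail bar from (313,20) to (312,130), and claws at (259,119) and (368,119). I'll cast these onto their heights.

```bash
cat >> h.py <<'E'
def frays(c,uv):
    uv=np.atleast_2d(uv).astype(float);K=np.array(c["intrinsics"])
    a=(uv-K[:2,2])/K[0,0];t=np.linalg.norm(a,axis=1);s=np.sin(t)/np.maximum(t,1e-9)
    return R.from_rotvec(c["attitude"]).apply(np.c_[a[:,0]*s,-a[:,1]*s,-np.cos(t)])
def fplane(c,uv,z):
    d=frays(c,uv);e=np.array(c["eye"]);return e+d*((z-e[2])/d[:,2])[:,None]
E
python3 - <<'E'
from h import *
f=np.load("pics/w1.npz");p,d=f["p"],f["d"];h,w=d.shape;v,u=np.mgrid[:h,:w];uv=np.c_[u.ravel(),v.ravel()]
fr=frays(f,uv);ax=R.from_rotvec(f["attitude"]).apply([0,0,-1]);P=(f["eye"]+fr*(d.ravel()/(fr@ax))[:,None]).reshape(h,w,3)
for n,(u0,u1,v0,v1),lo,hi,zt in(("tee",(270,350,140,236),.095,.118,.106),("bail",(285,340,10,150),.066,.085,.076)):
    m=np.zeros((h,w),np.uint8);z=P[v0:v1,u0:u1,2];m[v0:v1,u0:u1]=(z>lo)&(z<hi)
    k=max(cv2.findContours(m,0,2)[0],key=cv2.contourArea);M=np.zeros_like(m);cv2.drawContours(M,[k],-1,1,-1)
    vv,uu=np.nonzero(M);W=fplane(f,np.c_[uu,vv],zt)*1000
    print(n,len(vv),"medz",np.median(P[vv,uu,2]),cv2.minAreaRect(W[:,:2].astype(np.float32)), cv2.boundingRect(k))
a=fplane(f,[[250,19],[378,19],[377,224],[255,224]],.012);print("plate",(a*1000).round(1))
a=fplane(f,[[259,119],[368,119]],.0315);print("claws",(a*1000).round(1))
E
```

```text
tee 1048 medz 0.10574022494553528 ((576.8609619140625, -211.1059112548828), (62.8834228515625, 13.466604232788086), 0.9213439226150513) (303, 163, 16, 68)
bail 1412 medz 0.0759698507824785 ((464.9010314941406, -213.1844940185547), (109.13838195800781, 11.4066801071167), 1.0976486206054688) (305, 20, 13, 112)
plate [[ 387.7 -288.5   12. ]
 [ 386.2 -138.5   12. ]
 [ 637.5 -129.8   12. ]
 [ 640.5 -284.    12. ]]
claws [[ 509.2 -271.5   31.5]
 [ 507.5 -151.1   31.5]]
```

```bash
python3 -m jog '[[[-0.18,-0.155,0.5],[0,0,0]],[[-0.18,-0.155,0.8],[0,0,0]],[[0,0,0.9],[0,0,0]],[[0,0,0.9],[0,0,0]],[[0,0,0.9],[0,0,0]],[[0,0,0.8],[0,0,0]],[[0,0,0.6],[0,0,0]],[[0,0,0.45],[0,0,0]],[[0,0,0.25],[0,0,0]],[[0,0,0],[0,0,0]]]' 1 && python3 -m jog '[[[0,0,0],[0,0,0]],[[0,0,0],[0,0,0]],[[0,0,0],[0,0,0]],[[0,0,0],[0,0,0]],[[0,0,0],[0,0,0]],[[0,0,0],[0,0,0]],[[0,0,0],[0,0,0]],[[0,0,0],[0,0,0]],[[0,0,0],[0,0,0]],[[0,0,0],[0,0,0]]]' -1 60
```

```text
clock: 3.98
tool_pos: [0.5759, -0.2092, 0.0771]
tcp_rot: [0.034, -3.139, -0.002]
force: [-0.2, -1.1, -0.1]
finger_gap: 1.001
gripper_force: 0.0
clock: 4.82
tool_pos: [0.5772, -0.2117, 0.0795]
tcp_rot: [-0.031, 3.141, -0.004]
force: [-0.7, -5.0, 2.5]
finger_gap: 0.152
gripper_force: 59.7
```

```bash
python3 -m jog '[[[0,0,-0.2],[0,0,0]],[[0,0,-0.2],[0,0,0]],[[0,0,-0.2],[0,0,0]],[[0,0,-0.14],[0,0,0]],[[0,0,0],[0,0,0]],[[0,0,0],[0,0,0]],[[0,0,0],[0,0,0]]]'
```

```text
clock: 5.4
tool_pos: [0.5771, -0.2117, 0.0965]
tcp_rot: [0.031, -3.141, 0.003]
force: [3.6, -6.7, -10.5]
finger_gap: 0.152
gripper_force: 58.4
```

```bash
python3 -m jog '[[[0,0,-0.04],[0,0,-0.5]],[[0,0,0],[0,0,-0.9]],[[0,0,0],[0,0,-0.9]],[[0,0,0],[0,0,-0.9]],[[0,0,0],[0,0,-0.9]],[[0,0,0],[0,0,-0.9]],[[0,0,0],[0,0,-0.9]],[[0,0,0],[0,0,-0.9]],[[0,0,0],[0,0,-0.9]],[[0,0,0],[0,0,-0.9]],[[0,0,0],[0,0,-0.9]],[[0,0,0],[0,0,-0.9]],[[0,0,0],[0,0,-0.9]],[[0,0,0],[0,0,-0.9]],[[0,0,0],[0,0,-0.6]],[[0,0,0],[0,0,0]],[[0,0,0],[0,0,0]]]'
```

```text
clock: 6.82
tool_pos: [0.5782, -0.2134, 0.0979]
tcp_rot: [1.974, -2.441, 0.008]
force: [5.9, -13.3, -10.8]
finger_gap: 0.149
gripper_force: 58.6
```

```bash
python3 -m jog '[[[0,0,0.08],[0,0,0]],[[0,0,0.08],[0,0,0]],[[0,0,0],[0,0,0]],[[0,0,0],[0,0,0]]]' && python3 -m jog '[[[0,0,0],[0,0,0]],[[0,0,0],[0,0,0]],[[0,0,0],[0,0,0]],[[0,0,0],[0,0,0]],[[0,0,0],[0,0,0]]]' 0
```

```text
clock: 7.15
tool_pos: [0.5782, -0.2134, 0.094]
tcp_rot: [1.973, -2.442, 0.008]
force: [4.9, -13.1, -10.0]
finger_gap: 0.151
gripper_force: 58.8
clock: 7.57
tool_pos: [0.5768, -0.2102, 0.0944]
tcp_rot: [1.977, -2.441, -0.0]
force: [0.3, -0.9, -0.7]
finger_gap: 0.5
gripper_force: 0.0
```

```bash
python3 -m jog '[[[0,0,-0.6],[0,0,0]],[[0,0,-1],[0,0,0]],[[0,0,-1],[0,0,0]],[[0,0,-1],[0,0,0.85]],[[0,0,-1],[0,0,1]],[[0,0,-0.7],[0,0,1]],[[0,0,0],[0,0,1]],[[0,0,0],[0,0,1]],[[0,0,0],[0,0,1]],[[0,0,0],[0,0,1]],[[0,0,0],[0,0,1]],[[0,0,0],[0,0,1]],[[0,0,0],[0,0,1]],[[0.2,0,0],[0,0,1]],[[0.8,0,0],[0,0,1]],[[0.9,0,0],[0,0,1]],[[0.9,0,0],[0,0,0]],[[0.9,0,0],[0,0,0]],[[0.4,0,0],[0,0,0]],[[0,0,0],[0,0,0]]]' 0.2
python3 - <<'E'
from h import *
c=r.camera_params("wrist");p,d=r.grab_frame("wrist");c2=r.camera_params("top");t,dt=r.grab_frame("top")
np.savez("pics/w2.npz",p=p,d=d,**{k:np.array(v) for k,v in c.items()});np.savez("pics/t2.npz",p=t,d=dt)
a=cv2.resize(p[:,:,::-1],(640,400));b=cv2.resize(t[100:260,180:436,::-1],(304,190));s=r.grab_frame("side")[0][170:300,300:440,::-1]
b=np.vstack([b,np.zeros((10,304,3),np.uint8)]);s=cv2.resize(s,(215,200));q=np.hstack([b,s]);q=cv2.copyMakeBorder(q,0,0,0,640-q.shape[1],0)
cv2.imwrite("pics/w2.png",np.vstack([a,q]))
E
```

```text
clock: 9.23
tool_pos: [0.4737, -0.2199, 0.2275]
tcp_rot: [-0.023, 3.141, -0.0]
force: [0.2, 0.5, 0.3]
finger_gap: 0.6
gripper_force: 0.0
```

View pics/w2.png

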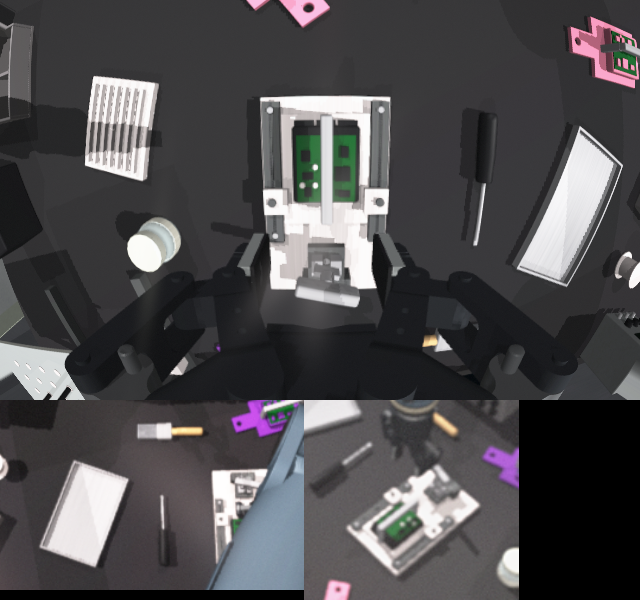

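The wrist view shows the T-handle turned crosswise at (328,290) and left standing, with the bail bar from (326,115) to (327,222). I'll measure both, and the tray as well.

Run:
```python
from h import *
f=np.load("pics/w2.npz");p,d=f["p"],f["d"];h,w=d.shape;v,u=np.mgrid[:h,:w];uv=np.c_[u.ravel(),v.ravel()]
fr=frays(f,uv);ax=R.from_rotvec(f["attitude"]).apply([0,0,-1]);P=(f["eye"]+fr*(d.ravel()/(fr@ax))[:,None]).reshape(h,w,3)
for n,(u0,u1,v0,v1),lo,hi,zt in(("tee",(285,370,265,315),.105,.13,.120),("bail",(300,350,100,240),.066,.085,.076)):
    m=np.zeros((h,w),np.uint8);z=P[v0:v1,u0:u1,2];m[v0:v1,u0:u1]=(z>lo)&(z<hi)
    k=max(cv2.findContours(m,0,2)[0],key=cv2.contourArea);M=np.zeros_like(m);cv2.drawContours(M,[k],-1,1,-1)
    vv,uu=np.nonzero(M);W=fplane(f,np.c_[uu,vv],zt)*1000
    print(n,len(vv),"medz",np.median(P[vv,uu,2]),cv2.minAreaRect(W[:,:2].astype(np.float32)), cv2.boundingRect(k))
# tray from wrist: rim points
m=((p.min(2)>95)).astype(np.uint8);m[:, :505]=0;m[:118]=0;m[292:]=0;m[:,624:]=0
k=max(cv2.findContours(cv2.morphologyEx(m,cv2.MORPH_CLOSE,np.ones((7,7))),0,2)[0],key=cv2.contourArea)
W=fplane(f,k[:,0],.015)*1000;print("tray",cv2.boundingRect(k),cv2.minAreaRect(W[:,:2].astype(np.float32)))
```

```text
tee 1191 medz 0.11891633382835903 ((572.51123046875, -210.42616271972656), (64.50495147705078, 22.570343017578125), 78.586669921875) (294, 278, 66, 29)
bail 1359 medz 0.07584178267393288 ((463.8634033203125, -213.6239776611328), (109.79552459716797, 11.697124481201172), 1.222599983215332) (320, 114, 13, 111)
tray (517, 126, 106, 161) ((531.18701171875, 194.1055908203125), (152.225830078125, 241.90696716308594), 69.9329833984375)
```

```bash
python3 -m jog '[[[0,0.13,0.5],[0,0,0]],[[0,0.13,0.9],[0,0,0]],[[0,0,1],[0,0,0]],[[0,0,1],[0,0,0]],[[0,0,1],[0,0,0]],[[0,0,0.9],[0,0,0]],[[0,0,0.7],[0,0,0]],[[0,0,0.5],[0,0,0]],[[0,0,0.35],[0,0,0]],[[0,0,0.15],[0,0,0]],[[0,0,0],[0,0,0]]]' && python3 -m jog '[[[0,0,0],[0,0,0]],[[0,0,0],[0,0,0]],[[0,0,0],[0,0,0]],[[0,0,0],[0,0,0]],[[0,0,0],[0,0,0]],[[0,0,0],[0,0,0]],[[0,0,0],[0,0,0]],[[0,0,0],[0,0,0]]]' -1 80
```

```text
clock: 10.3
tool_pos: [0.4755, -0.2134, 0.0511]
tcp_rot: [0.025, -3.14, -0.001]
force: [0.5, -0.9, -0.5]
finger_gap: 0.603
gripper_force: 0.0
clock: 10.97
tool_pos: [0.476, -0.214, 0.0528]
tcp_rot: [-0.024, 3.14, -0.002]
force: [0.5, -0.8, 6.5]
finger_gap: 0.125
gripper_force: 78.9
```

```bash
python3 -m jog '[[[0.15,0,-0.03],[0,0,0]],[[0.3,0,0],[0,0,0]],[[0.4,0,0],[0,0,0]],[[0.4,0,0],[0,0,0]],[[0.4,0,0],[0,0,0]],[[0.4,0,0],[0,0,0]],[[0.4,0,0],[0,0,0]],[[0.2,0,0],[0,0,0]],[[0.1,0,0],[0,0,0]],[[0,0,0],[0,0,0]]]'
```

```text
clock: 11.8
tool_pos: [0.4052, -0.2146, 0.0527]
tcp_rot: [0.023, -3.14, 0.0]
force: [-2.8, -0.7, 9.3]
finger_gap: 0.123
gripper_force: 80.0
```

```bash
python3 -m jog '[[[0,0,-0.1],[0,0,0]],[[0,0,-0.3],[0,0,0]],[[0,0,-0.6],[0,0,0]],[[0,0,-0.8],[0,0,0]],[[0,0,-0.9],[0,0,0]],[[0,0,-0.9],[0,0,0]],[[0,0,-0.4],[0,0,0]],[[0,0,0],[0,0,0]],[[0,0,0],[0,0,0]]]'
python3 - <<'E'
from h import *
s=r.state();print(s["qpos"].round(3) if hasattr(s["qpos"],"round") else s["qpos"],s["wrist_torque"])
p=r.grab_frame("wrist")[0];t=r.grab_frame("side")[0]
cv2.imwrite("pics/l3.png",np.vstack([cv2.resize(p[:,:,::-1],(480,300)),cv2.resize(t[100:350,150:550,::-1],(480,300))]))
E
```

```text
clock: 12.55
tool_pos: [0.4063, -0.2144, 0.1524]
tcp_rot: [0.025, -3.141, -0.0]
force: [-0.3, 0.7, -6.0]
finger_gap: 0.123
gripper_force: 78.5
[-0.485  0.17  -0.311  1.09  -0.    -0.501] [-0.01766681  0.00460352  0.02030952]
```

View pics/l3.png

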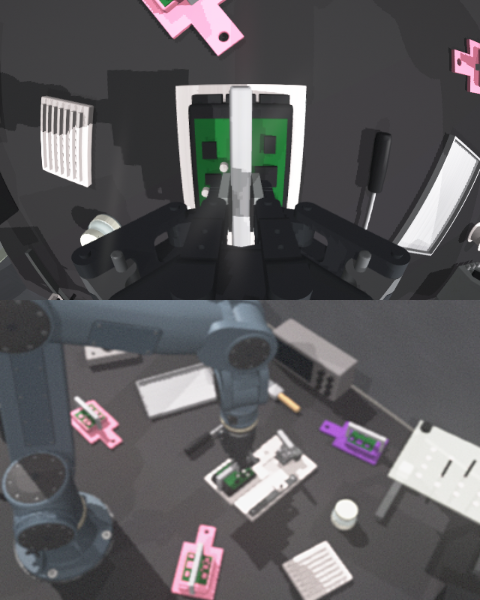

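The carrier hangs level in the grip with the force at 6 N, and nothing else has moved. Now I'll carry it to the tray, over (508, 203) mm, turned by -21°.

```bash
python3 -m jog '[[[-0.23,0.4,0],[0,0,0]],[[-0.23,0.7,0],[0,0,0]],[[-0.23,0.97,0],[0,0,0]],[[-0.23,0.97,0],[0,0,0]],[[-0.23,0.97,0],[0,0,0]],[[-0.23,0.97,0],[0,0,0]],[[-0.23,0.97,0],[0,0,0]],[[-0.23,0.97,0],[0,0,0]],[[-0.23,0.97,0],[0,0,0]],[[-0.23,0.97,0],[0,0,0]],[[-0.23,0.97,0],[0,0,0]],[[-0.23,0.97,0],[0,0,0]],[[-0.23,0.97,0],[0,0,0]],[[-0.23,0.97,0],[0,0,0]],[[-0.23,0.97,0],[0,0,0]],[[-0.23,0.97,0],[0,0,0]],[[-0.23,0.97,0],[0,0,0]],[[-0.23,0.6,0],[0,0,0]],[[-0.23,0.35,0],[0,0,0]]]' && python3 -m jog '[[[0,0,0],[0,0,0.4]],[[0,0,0],[0,0,0.7]],[[0,0,0],[0,0,0.7]],[[0,0,0],[0,0,0.7]],[[0,0,0],[0,0,0.6]],[[0,0,0],[0,0,0.4]],[[0,0,0],[0,0,0]],[[0,0,0],[0,0,0]],[[0,0,0],[0,0,0]]]'
python3 - <<'E'
from h import *
s=r.state();print(s["tool_pos"],s["tcp_rot"],s["clock"])
c=r.camera_params("side");t,d=r.grab_frame("side");p=r.grab_frame("wrist")[0]
cv2.imwrite("pics/l4.png",np.vstack([cv2.resize(p[:,:,::-1],(480,300)),cv2.resize(t[100:300,150:470,::-1],(480,300))]))
E
```

```text
clock: 14.23
tool_pos: [0.509, 0.2035, 0.1513]
tcp_rot: [0.027, -3.139, 0.001]
force: [0.5, -0.6, -6.0]
finger_gap: 0.125
gripper_force: 78.5
clock: 14.98
tool_pos: [0.5093, 0.2015, 0.1522]
tcp_rot: [-0.547, -3.093, 0.001]
force: [-0.1, -0.3, -5.8]
finger_gap: 0.123
gripper_force: 78.5
[0.50929537 0.20151718 0.15219808] [-5.46881588e-01 -3.09305098e+00  1.07628854e-03] 14.9833
```

View pics/l4.png

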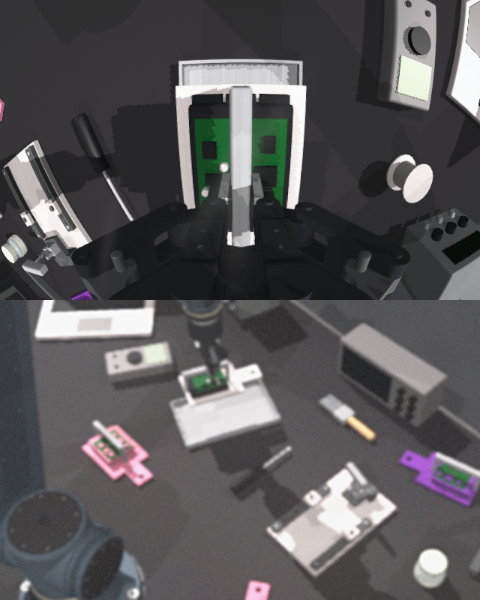

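The tray edges run parallel to the carrier and it is centred over the tray. I'll lower it, slowing near the floor.

```bash
python3 -m jog '[[[0,0,0.3],[0,0,0]],[[0,0,0.6],[0,0,0]],[[0,0,0.8],[0,0,0]],[[0,0,0.8],[0,0,0]],[[0,0,0.7],[0,0,0]],[[0,0,0.45],[0,0,0]],[[0,0,0.25],[0,0,0]],[[0,0,0.1],[0,0,0]],[[0,0,0.06],[0,0,0]],[[0,0,0.06],[0,0,0]],[[0,0,0],[0,0,0]]]' && python3 -m jog '[[[0,0,0.04],[0,0,0]],[[0,0,0.04],[0,0,0]],[[0,0,0.03],[0,0,0]],[[0,0,0],[0,0,0]],[[0,0,0],[0,0,0]]]'
```

```text
clock: 16.0
tool_pos: [0.5097, 0.2022, 0.05]
tcp_rot: [0.548, 3.093, 0.001]
force: [-0.3, 0.2, -5.9]
finger_gap: 0.12
gripper_force: 78.4
clock: 16.42
tool_pos: [0.5093, 0.202, 0.0468]
tcp_rot: [0.549, 3.093, -0.0]
force: [0.1, -0.9, -5.8]
finger_gap: 0.119
gripper_force: 78.5
```

```bash
python3 -m jog '[[[0,0,0.03],[0,0,0]],[[0,0,0.03],[0,0,0]],[[0,0,0.02],[0,0,0]],[[0,0,0],[0,0,0]],[[0,0,0],[0,0,0]]]'
```

```text
clock: 16.83
tool_pos: [0.5093, 0.202, 0.0448]
tcp_rot: [-0.548, -3.093, 0.0]
force: [0.1, -0.1, -4.3]
finger_gap: 0.116
gripper_force: 78.7
```

Contact is just beginning, so I'll go a little further.

```bash
python3 -m jog '[[[0,0,0.02],[0,0,0]],[[0,0,0.02],[0,0,0]],[[0,0,0],[0,0,0]],[[0,0,0],[0,0,0]]]'
```

```text
clock: 17.17
tool_pos: [0.5093, 0.2021, 0.0448]
tcp_rot: [0.548, 3.093, 0.0]
force: [-5.4, -0.2, 7.8]
finger_gap: 0.125
gripper_force: 80.4
```

The carrier is seated. Release slowly, then rise.

```bash
python3 -m jog '[[[0,0,0],[0,0,0]],[[0,0,0],[0,0,0]],[[0,0,0],[0,0,0]],[[0,0,0],[0,0,0]],[[0,0,0],[0,0,0]],[[0,0,0],[0,0,0]]]' 0 20 && python3 -m jog '[[[0,0,-0.3],[0,0,0]],[[0,0,-0.6],[0,0,0]],[[0,0,-1],[0,0,0]],[[0,0,-1],[0,0,0]],[[0,0,-1],[0,0,0]],[[0,0,-1],[0,0,0]],[[0,0,-1],[0,0,0]],[[0,0,-1],[0,0,0]],[[0,0,-0.5],[0,0,0]],[[0,0,0],[0,0,0]],[[0,0,0],[0,0,0]]]'
python3 - <<'E'
from h import *
p=r.grab_frame("wrist")[0];t=r.grab_frame("side")[0]
cv2.imwrite("pics/l5.png",np.vstack([cv2.resize(p[:,:,::-1],(480,300)),cv2.resize(t[100:300,150:470,::-1],(480,300))]))
E
```

```text
clock: 17.67
tool_pos: [0.5094, 0.2021, 0.0437]
tcp_rot: [0.548, 3.093, -0.0]
force: [-0.2, -0.0, 0.8]
finger_gap: 0.496
gripper_force: 0.0
clock: 18.58
tool_pos: [0.5096, 0.2021, 0.2294]
tcp_rot: [0.548, 3.092, 0.001]
force: [0.6, 0.0, -0.9]
finger_gap: 0.496
gripper_force: 0.0
```

View pics/l5.png

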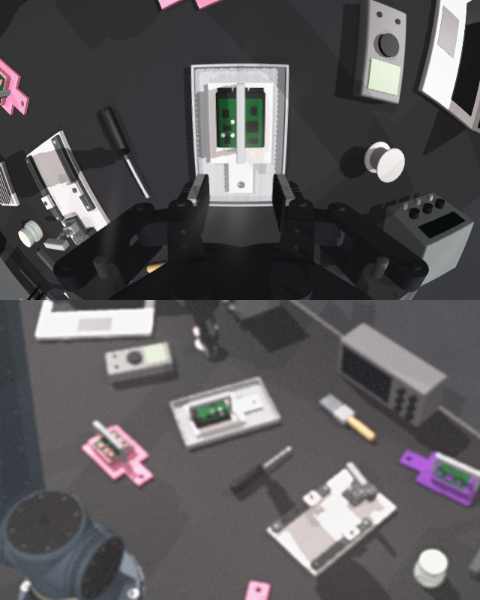

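The carrier lies flat inside the tray, the T-handle is still latched crosswise, and the bystanders are undisturbed.

```bash
python3 -c "
from workcell import r;print(r.finish_job())"
```

```text
the job is handed in; nothing more can be done
None
```

The plunger is latched up, the carrier lies flat in the plain steel tray, and the job was handed in at about 19 s with the bystanders undisturbed in the last picture; no verdict came back.

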